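Step a stack of ingredient trays

ROBOT

A 6-joint arm with a two-finger parallel gripper is mounted at the origin on a cart in front of the work surface, level with it; the furniture and walls round the work are solid. World frame = base frame: x ahead of the robot, y to its left, z up, the work surface at z = 0. Lengths are in m, angles in rad, forces in N, time in s.
With the tool pointing down it reaches from about 0.4 to 0.825 m from the base axis. Payload 7 kg.
Tool frame: the origin (TCP) lies at the very end of the fingers, on their centre line; the grasp point (between the pads) lies 19 mm behind it; z points along the fingers, y is the line along which they close (so a half turn about z gives the same grasp; the last joint's range is limited). The gripper opens to 88 mm and grips with 3 to 60 N. Pads are 19 mm wide; open, the fingers measure 130 mm over their backs; the gripper's body (78 mm by 193 mm) begins 47 mm behind the grasp point.
Start: joints at [-0.982, 0.359, 0.012, 0, -1.224, -0.288], TCP at [0.2, -0.645, 0.227] pointing down, gripper open.
Joint ranges: [-3.07, 3.07], [-1.43, 2.12], [-1.02, 1.25], [-3.03, 1.67], [-3.05, -0], [-3.03, 3.03]. Speed limits (rad/s): [2.39, 2.39, 3.01, 3.14, 3.14, 3.14].

INTERFACE

Orientations are given as a unit quaternion [w, x, y, z].
In Python, from bench import arm, cams, state gives the robot as it stands (arm), with the cameras (cams) and the readings as plain functions.
- The arm moves only by the shell command python3 inch.py 'ROWS' [FORCE]. ROWS is a JSON list of rows, 1 to 10 of them, each an object with the fields jaw (the finger opening in m), dx, dy, dz (the shift in shares of the most that a row can go, 1 being 50 mm), ax, ay, az (a rotation vector in a scale on which 1.0 is 2 pi rad); a field left out counts as zero (the opening has to be given); each row shifts and turns the commanded pose from where the row before left it, along the tool's axes as they then stand; what a row does not reach is not made up. A row lasts 1/10 s, in which the tool goes at most 0.05 m and 0.15 rad, less where a joint would pass 70% of its speed; a pose out of reach is approached as far as the arm can. The fingers move at their own pace and stop on an object; FORCE is the grip in N (left out, the last holds). Time passes only in rows, so rows that do not move let the fingers close. It prints the time, the measured TCP pose, the force, the opening and the grip force at its end. Input that does not fit is refused with a message, and nothing moves.
- state(): the state, without advancing time (a new reading comes with each control period).
- cams.get_image(name): name is "side" or "top"; returns (picture, depth): 480x640x3 uint8, red, green, blue; 480x640 float32, m along the optical axis (not along the pixel's ray), 0 where there is no reading.
- cams.camera_params(name): a dict with "fx", "fy", "cx", "cy" (pixels), "position" and "attitude" of the camera in the world. Camera axes: x right, y up, looking along -z (the intrinsics and any distortion apply to the point x, -y, -z); pixel columns grow to the right and rows downward; lengths in m; the calibration is good to about 2 mm. A picture is of the moment at which its call begins. camera_params takes no time and is no camera call.
- arm.sign_off(): hands the job in; it is judged then, once.
The state is a dict: "time_s": time; "joints": joint angles; "qvel": joint speeds; "effort": joint torques, N m; "eef_pos": TCP position; "eef_rot": TCP orientation; "force": force on the tool from outside, world axes, zero at the start; "torque": the same for the moment, N m; "gripper_width": finger opening in m; "grasp_force": force on a finger pad.
Only numpy, scipy, OpenCV 4.12 (cv2) and the standard library are available. Lean on these libraries where they do the work, as an engineer would, in place of code of your own. Each camera call takes 0.05 s, during which the arm holds its last target. There are 200 camera calls.

TASK

Step the white ingredient trays so that air gets between them. First push the middle tray along the bottom one, towards the right as the robot sees it, until its feet drop into the notches of the bottom tray's grey rails. Then pick up the spare tray, set it down square on top of the middle tray, let go of it, and push it the opposite way, to the left, until its feet drop into the middle tray's notches; push gently enough that the bottom tray stays where it stands, and leave the jars and the shaker alone.

Things in the scene. Friction and masses are not known exactly. Their poses are not given: they have to be found in the camera images.
- bottom_tray: White plastic tray, 112 (x) x 180 (y) x 54 mm high, weighted to 1.8 kg, loose on the surface under the middle tray; a push over some 10 N may slide it. Origin: centre of its underside, z up, long axis y points to the robot's left within 0.3 rad. Its notches (see bottom_notch) take the middle tray after a step towards -y. All three trays have the same shape and size.
- bottom_notch (a point): Point on the bottom tray's axis, 54 mm above its underside: top of the grey rails, 96 mm apart inside. Each rail has two notches 14 mm long. A tray stacked square has its feet on the rails, origin 46 mm above the lower tray's; in the notches 40 mm (a 6 mm drop). Rails are clipped on at differing places: the feet drop at a step of 20 to 36 mm, to be felt; the notch then stops them.
- middle_tray: Same tray, about 0.3 kg, stacked square (within 4 mm) on the bottom tray, axes as the bottom tray's, feet on its rails. Origin: centre of its underside. The notches in its own grey rails take the tray above after a step of 20 to 36 mm towards +y (again to be felt).
- middle_end (a point): Middle of the outer face of the middle tray's left (+y) end wall, at y = +90 mm, 24 mm above the tray's underside. Both end walls of each tray are 5 mm thick, 110 mm wide, low: 14 to 34 mm above the underside; a place to push.
- spare_tray: Same tray, about 0.25 kg, on the surface left of the stack, long axis y within 0.4 rad of the robot's left. Origin: centre of its underside. Stacks either way round. Underneath (all trays): two round skids at x = +-42 mm, 8 mm thick, 120 mm long, that go between the rails below with 2 mm play each side; two feet, cross bars 10 mm wide at y = +-48 mm, 8 to 14 mm high.
- spare_rib (a point): Middle of the spare tray's carrying rib, 36 mm above the underside. The rib stands on the tray's floor (floor top 18 mm above the underside) along y: 10 mm thick (x), 100 mm long, top at 44 mm. There are 42 mm free on each side of it, between it and the side walls. Every tray has one.
- jam_jar: Jam jar, 64 x 64 x 90 mm, bystander. Origin: centre of its underside.
- salt_shaker: Salt shaker, 44 x 44 x 90 mm, bystander. Origin: centre of its underside.
- spice_a: Spice jar, 45 x 45 x 106 mm, bystander. Origin: centre of its underside.

How it is judged:
By the outcome, as a careful person would: the job done as asked, in the order asked, and still so for the second after the job is handed in, with the robot touching nothing.
It also fails if it takes over 64 s, if anything falls off the work surface, if the arm or the gripper's body presses on something with over 40 N, if the wrist force passes 120 N, or if a joint passes its speed limit or range.

## Working session

There is one attempt and no reset: what is moved stays moved. The work goes in short steps, Python scripts to look and compute and a shell command to move; the robot and the scene stay as the last step left them, time stands still between calls to the robot, and variables do not carry over. Pictures are saved under pics/ and viewed, at most 10 in all, crops included, and the job is handed in when it is done.

```bash
ls; mkdir -p pics; python3 - <<'E'
from bench import arm, cams, state
import cv2,numpy as np
for n in("top","side"):
    p,d=cams.get_image(n); cv2.imwrite(f"pics/{n}0.png",p[:,:,::-1]); np.save(f"pics/{n}0.npy",d); print(n,cams.camera_params(n))
s=state();print(s)
E
```

```text
bench.py
inch.py
pics
top {'fx': 475.82988029965094, 'fy': 475.82988029965094, 'cx': 310.6403376274098, 'cy': 244.07740928666723, 'position': array([ 0.58477031, -0.0907298 ,  0.93384755]), 'attitude': array([ 0.71567167,  0.03332754, -0.01292761, -0.69752148])}
side {'fx': 614.6790256638752, 'fy': 614.6790256638752, 'cx': 319.54690386145654, 'cy': 247.80213488737468, 'position': array([0.40793475, 0.84701307, 0.67303482]), 'attitude': array([-0.11099356, -0.0638414 ,  0.47280443,  0.87181459])}
{'time_s': 0.1, 'joints': array([-9.81897347e-01,  3.59348444e-01,  1.11876445e-02, -3.25919565e-04,
       -1.22413846e+00, -2.88065809e-01]), 'qvel': array([ 0.00109166,  0.00028379,  0.00235898,  0.00152259,  0.00036226,
       -0.00060881]), 'effort': array([-1.43507634e-03, -5.84161806e+01,  2.93752187e+01,  7.01548889e+00,
        1.02209556e-02, -3.28755220e-05]), 'eef_pos': array([ 0.1998428 , -0.64428237,  0.22570798]), 'eef_rot': array([-1.80318991e-04, -1.49795127e-01,  9.88716760e-01,  7.45430770e-04]), 'force': array([ 0.85670253, -0.09895259, -0.15595508]), 'torque': array([-0.0039947 ,  0.03847759, -0.01603857]), 'grasp_force': 0.0, 'gripper_width': 0.08752908137316585}
```

View pics/top0.png

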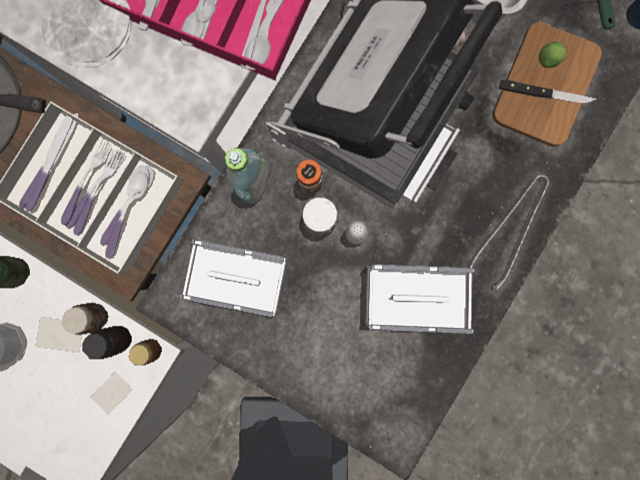

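View pics/side0.png

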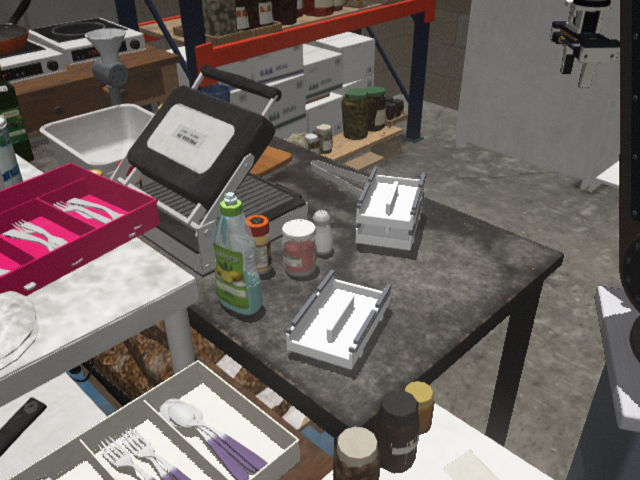

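The top view shows the stack at about (420,298) and the spare at (235,279), with the rib along (208–260, 275–283). The jars are above them at (309,175), (320,215) and (357,233). Next I'll fit the poses from depth.

```bash
cat > h.py <<'E'
import numpy as np,cv2
from scipy.spatial.transform import Rotation as R
from bench import arm, cams, state
def cloud(n,d):
    c=cams.camera_params(n);q=c["attitude"];r=R.from_quat([q[1],q[2],q[3],q[0]]).as_matrix()
    v,u=np.mgrid[:480,:640]
    p=np.stack([(u-c["cx"])/c["fx"]*d,-(v-c["cy"])/c["fy"]*d,-d],-1)
    w=p@r.T+c["position"]; w[d==0]=np.nan
    return w
def rect(w,m):
    (c,s,a)=cv2.minAreaRect(w[m][:,:2].astype(np.float32)*1000)
    return np.round(c,1),np.round(s,1),round(a,2),m.sum()
def tool():
    s=state();q=s["eef_rot"];r=R.from_quat([q[1],q[2],q[3],q[0]])
    return s,r
E
python3 - <<'E'
from h import *
w=cloud("top",np.load("pics/top0.npy"));z=w[...,2]
def box(u0,u1,v0,v1):
    m=np.zeros(z.shape,bool);m[v0:v1,u0:u1]=1;return m
S=box(360,482,255,342);P=box(175,292,235,322)
print("table",np.nanmedian(z[340:380,300:340]))
for n,B,o in(("stack",S,.046),("spare",P,0)):
    print(n,np.round(np.nanpercentile(z[B],[1,10,30,50,70,90,95,99,99.9]),4))
    print(" all",rect(w,B&(z>o+.008)))
    m=B&(z>o+.047);print(" rails",rect(w,m))
    k,l=cv2.connectedComponents((B&(z>o+.03)&(z<o+.047)).astype(np.uint8))
    for i in range(1,k):
        mm=l==i
        if mm.sum()>40: print("  comp",rect(w,mm),np.median(z[mm]))
E
```

```text
table 0.00048648163765158126
stack [-0.0025 -0.0003  0.0025  0.0637  0.0655  0.0917  0.0998  0.1021  0.1035]
 all (array([ 548.5, -261.6]), array([180.8, 114.2]), 89.41, np.int64(6727))
 rails (array([ 548.6, -260.2]), array([176.1, 114.1]), 89.47, np.int64(943))
  comp (array([ 549.5, -173.9]), array([  5.3, 108.4]), 89.27, np.int64(174)) 0.07977743033746132
  comp (array([ 547.4, -348.5]), array([ 6.4, 96.9]), 89.03, np.int64(179)) 0.07959278796553115
  comp (array([ 548.7, -261.4]), array([99.5, 10. ]), 89.18, np.int64(328)) 0.08971482255714708
spare [-0.0036 -0.0011  0.001   0.0167  0.0188  0.0437  0.0531  0.0558  0.0576]
 all (array([575.6,  81.1]), array([180.8, 114. ]), 80.48, np.int64(5807))
 rails (array([575.6,  80.5]), array([177.1, 113.8]), 80.51, np.int64(809))
  comp (array([589. , 160.4]), array([ 20.4, 113.9]), 79.87, np.int64(191)) 0.033898377805201774
  comp (array([560.7,  -5.4]), array([  5.3, 108.2]), 80.48, np.int64(155)) 0.03376219439547257
  comp (array([575.6,  80.7]), array([100.,  10.]), 80.43, np.int64(287)) 0.043539726669373446
```

```bash
python3 - <<'E'
import cv2
i=cv2.imread("pics/top0.png")
a=cv2.resize(i[235:325,175:300],None,fx=4,fy=4,interpolation=2);b=cv2.resize(i[250:340,360:485],None,fx=4,fy=4,interpolation=2)
cv2.imwrite("pics/crop.png",cv2.resize(cv2.vconcat([a,b]),None,fx=.8,fy=.8))
E
```

```text
(no output)
```

View pics/crop.png

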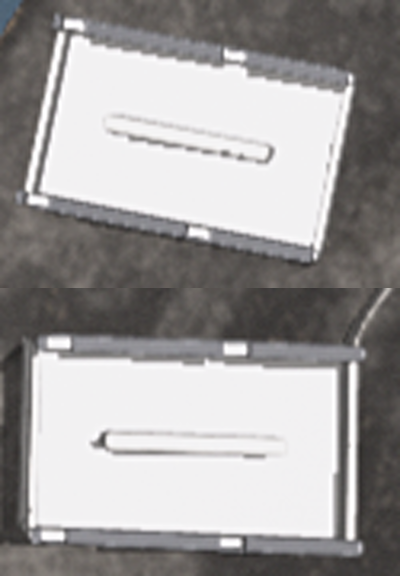

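The crop shows both trays upright, with the notches visible as white patches in the grey rails. The middle tray is at (548.6, −261.5) mm with yaw −0.012. The spare is at (575.6, 80.7) with yaw −0.166. I'll write a helper that turns a target into tool-axis deltas.

Units first: shifts go in shares of 50 mm and turns go in shares of 2 pi rad. So -0.14 rad is -0.0223.

```bash
cat > go.py <<'E'
# usage: go.py x y z yaw_of_tool_y : prints rotation then translation (in tool axes after that rotation)
import sys
from h import *
x,y,z,a=map(float,sys.argv[1:])
s,r=tool(); Y=np.array([np.cos(a),np.sin(a),0]);Z=np.array([0,0,-1.]);T=R.from_matrix(np.stack([np.cross(Y,Z),Y,Z],1))
print("rot",np.round((r.inv()*T).as_rotvec(),4),"then trans mm",np.round(T.inv().apply(np.array([x,y,z])-s["eef_pos"])*1000,1),"pos",s["eef_pos"].round(4),"F",s["force"].round(2),"t",s["time_s"])
E
python3 go.py .549 -.145 .16 3.13
python3 inch.py '[{"jaw": 0.04,"az": -0.0223},{"jaw": 0.04,"az": -0.0223},{"jaw": 0.04,"az": -0.0223},{"jaw": 0.04,"az": -0.0223},{"jaw": 0.04,"az": -0.0223},{"jaw": 0.04,"az": -0.0223},{"jaw": 0.04,"az": -0.0223},{"jaw": 0.04,"az": -0.0223},{"jaw": 0.04,"az": -0.0223}]' 20
python3 go.py .549 -.145 .16 3.13
```

```text
rot [ 1.4000e-03  8.0000e-04 -1.2585e+00] then trans mm [-503.3 -343.3   65.7] pos [ 0.1998 -0.6443  0.2257] F [ 0.86 -0.1  -0.16] t 0.1
time_s: 1.0
eef_pos: [0.1998, -0.6444, 0.226]
eef_rot: [0.0, -0.706, 0.709, 0.0]
force: [1.1, 0.6, 0.1]
gripper_width: 0.0401
grasp_force: 0.0
rot [0.0004 0.001  0.0073] then trans mm [-503.4 -343.3   66. ] pos [ 0.1998 -0.6444  0.226 ] F [1.07 0.61 0.13] t 1.0
```

To row units: -0.036 m is -0.72, -0.0245 m is -0.49.

```bash
python3 inch.py '[{"jaw": 0.04,"dx": -0.72,"dy": -0.49},{"jaw": 0.04,"dx": -0.72,"dy": -0.49},{"jaw": 0.04,"dx": -0.72,"dy": -0.49},{"jaw": 0.04,"dx": -0.72,"dy": -0.49},{"jaw": 0.04,"dx": -0.72,"dy": -0.49},{"jaw": 0.04,"dx": -0.72,"dy": -0.49},{"jaw": 0.04,"dx": -0.72,"dy": -0.49}]'
python3 inch.py '[{"jaw": 0.04,"dx": -0.72,"dy": -0.49},{"jaw": 0.04,"dx": -0.72,"dy": -0.49},{"jaw": 0.04,"dx": -0.72,"dy": -0.49},{"jaw": 0.04,"dx": -0.72,"dy": -0.49},{"jaw": 0.04,"dx": -0.72,"dy": -0.49},{"jaw": 0.04,"dx": -0.72,"dy": -0.49},{"jaw": 0.04,"dx": -0.72,"dy": -0.49},{"jaw": 0.04}]'
python3 go.py .549 -.145 .064 3.13
```

```text
time_s: 1.7
eef_pos: [0.3745, -0.3927, 0.2264]
eef_rot: [0.0, -0.704, 0.711, 0.0]
force: [1.5, -1.6, 0.9]
gripper_width: 0.0396
grasp_force: 0.0
time_s: 2.5
eef_pos: [0.5503, -0.1406, 0.2259]
eef_rot: [0.0, -0.705, 0.709, 0.0]
force: [0.2, -1.0, -0.2]
gripper_width: 0.0401
grasp_force: 0.0
rot [0.0002 0.0002 0.0054] then trans mm [  4.4   1.2 161.9] pos [ 0.5503 -0.1406  0.2259] F [ 0.24 -1.01 -0.15] t 2.5
```

To row units: 0.036 m is 0.72, 0.03 m is 0.6, 0.005 rad is 0.0008.

```bash
python3 inch.py '[{"jaw": 0.04,"dz": 0.72,"az": 0.0008},{"jaw": 0.04,"dz": 0.72},{"jaw": 0.04,"dz": 0.72},{"jaw": 0.04,"dz": 0.6},{"jaw": 0.04,"dz": 0.32},{"jaw": 0.04,"dz": 0.16},{"jaw": 0.04},{"jaw": 0.04}]'
python3 inch.py '[{"jaw": 0.04,"dx": 0.12},{"jaw": 0.04,"dx": 0.12},{"jaw": 0.04,"dx": 0.06},{"jaw": 0.04}]'
```

```text
time_s: 3.3
eef_pos: [0.5485, -0.1443, 0.0653]
eef_rot: [0.0, -0.702, 0.712, -0.0]
force: [0.8, -0.1, 0.2]
gripper_width: 0.0398
grasp_force: 0.0
time_s: 3.7
eef_pos: [0.5481, -0.1597, 0.0651]
eef_rot: [0.0, -0.702, 0.713, -0.0]
force: [-0.3, -0.2, 0.7]
gripper_width: 0.0398
grasp_force: 0.0
```

To row units: 0.002 m is 0.04.

```bash
python3 inch.py '[{"jaw": 0.04,"dx": 0.04},{"jaw": 0.04,"dx": 0.04},{"jaw": 0.04,"dx": 0.04},{"jaw": 0.04,"dx": 0.04},{"jaw": 0.04}]'
python3 inch.py '[{"jaw": 0.04,"dx": 0.04},{"jaw": 0.04,"dx": 0.04},{"jaw": 0.04,"dx": 0.04},{"jaw": 0.04,"dx": 0.04},{"jaw": 0.04}]'
```

```text
time_s: 4.2
eef_pos: [0.5478, -0.1673, 0.0646]
eef_rot: [0.0, -0.702, 0.712, -0.0]
force: [-0.1, 1.3, 1.5]
gripper_width: 0.0401
grasp_force: 1.0
time_s: 4.7
eef_pos: [0.5474, -0.1755, 0.0645]
eef_rot: [-0.0, -0.702, 0.712, -0.0]
force: [0.8, 2.1, -0.3]
gripper_width: 0.0404
grasp_force: 0.7
```

To row units: 0.002 m is 0.04.

```bash
for k in 1; do python3 inch.py '[{"jaw": 0.04,"dx": 0.04},{"jaw": 0.04,"dx": 0.04},{"jaw": 0.04}]'; done
python3 inch.py '[{"jaw": 0.04,"dx": 0.04},{"jaw": 0.04,"dx": 0.02},{"jaw": 0.04}]'
python3 inch.py '[{"jaw": 0.04,"dx": 0.04},{"jaw": 0.04,"dx": 0.02},{"jaw": 0.04}]'
```

```text
time_s: 5.0
eef_pos: [0.5473, -0.1794, 0.0645]
eef_rot: [-0.0, -0.702, 0.712, 0.0]
force: [0.3, 1.8, 1.8]
gripper_width: 0.0401
grasp_force: 0.7
time_s: 5.3
eef_pos: [0.5473, -0.1823, 0.0645]
eef_rot: [-0.0, -0.702, 0.712, 0.0]
force: [0.7, 1.7, 0.2]
gripper_width: 0.0398
grasp_force: 0.8
time_s: 5.6
eef_pos: [0.5471, -0.1855, 0.0644]
eef_rot: [-0.0, -0.702, 0.712, 0.0]
force: [-0.2, -0.0, -0.1]
gripper_width: 0.0399
grasp_force: 0.0
```

```bash
cat > m.py <<'E'
import sys
from h import *
p,d=cams.get_image("top");n=sys.argv[1];cv2.imwrite(f"pics/{n}.png",p[:,:,::-1]);w=cloud("top",d);z=w[...,2]
zt=float(sys.argv[2]);zr=float(sys.argv[3])  # rail top z expected, rib top
reg=(w[...,0]>.44)&(w[...,0]<.66)&(w[...,1]>-.42)&(w[...,1]<-.13)
m=reg&(np.abs(z-zr)<.003)&(np.abs(w[...,0]-.549)<.02);print("rib",rect(w,m),np.median(z[m]))
m=reg&(np.abs(w[...,0]-.549)<.03)
for lo in(-.40,-.31):
    pass
print("floor z",np.nanmedian(z[reg&(np.abs(w[...,0]-.549)<.04)&(np.abs(w[...,1]+.30)<.03)&(z<zr-.01)]))
for sg in(1,-1):
    m=reg&(np.abs(w[...,0]-.5485-sg*.052)<.007)&(z>.03);h,_=np.histogram(z[m],np.arange(.03,.17,.004));print("rail",sg,{round(.03+.004*i,3):int(c) for i,c in enumerate(h) if c>8}, "y",np.round(np.nanpercentile(w[m][:,1],[1,99]),4))
E
python3 m.py t1 .094 .084
```

```text
rib (array([0., 0.]), array([0., 0.]), 0.0, np.int64(0)) nan
floor z nan
rail 1 {0.054: 13, 0.058: 25, 0.086: 44, 0.09: 75, 0.094: 116, 0.146: 20, 0.15: 9, 0.154: 15} y [-0.3753 -0.1522]
rail -1 {} y [-0.375  -0.1323]
  return _methods._mean(a, axis=axis, dtype=dtype,
  ret = ret.dtype.type(ret / rcount)
  return np.nanmean(a, axis, out=out, keepdims=keepdims)
```

To row units: 0.001 m is 0.02.

```bash
python3 inch.py '[{"jaw": 0.04,"dx": 0.02},{"jaw": 0.04,"dx": 0.02},{"jaw": 0.04}]'
python3 inch.py '[{"jaw": 0.04,"dx": 0.02},{"jaw": 0.04}]'
```

```text
time_s: 5.95
eef_pos: [0.5473, -0.1871, 0.0645]
eef_rot: [-0.0, -0.702, 0.712, 0.0]
force: [-0.4, 0.7, 0.2]
gripper_width: 0.0398
grasp_force: 0.6
time_s: 6.15
eef_pos: [0.5473, -0.1882, 0.0645]
eef_rot: [0.0, -0.702, 0.712, 0.0]
force: [0.4, 0.8, -0.8]
gripper_width: 0.0398
grasp_force: 0.8
```

```bash
python3 inch.py '[{"jaw": 0.04,"dx": 0.02},{"jaw": 0.04}]'
python3 inch.py '[{"jaw": 0.04,"dx": 0.02},{"jaw": 0.04}]'
```

```text
time_s: 6.35
eef_pos: [0.5473, -0.1892, 0.0645]
eef_rot: [-0.0, -0.702, 0.712, 0.0]
force: [-1.2, 2.2, -0.5]
gripper_width: 0.0402
grasp_force: 0.7
time_s: 6.55
eef_pos: [0.5472, -0.1895, 0.0645]
eef_rot: [0.0, -0.702, 0.712, 0.0]
force: [-0.4, 6.1, 1.6]
gripper_width: 0.0403
grasp_force: 3.2
```

The stop is firm at 6 N. I'll back off, rise, and head for the spare tray.

To row units: -0.036 m is -0.72, -0.03 m is -0.6, 0.083 rad is 0.0132.

```bash
python3 inch.py '[{"jaw": 0.04,"dx": -0.2},{"jaw": 0.04,"dx": -0.4},{"jaw": 0.036,"dz": -0.6},{"jaw": 0.036,"dz": -0.72},{"jaw": 0.036,"dz": -0.6},{"jaw": 0.036,"az": 0.0132},{"jaw": 0.036,"az": 0.0132},{"jaw": 0.036}]'
python3 go.py .5756 .0808 .12 2.976; python3 m.py t2 .094 .084
```

```text
time_s: 7.35
eef_pos: [0.5477, -0.16, 0.161]
eef_rot: [0.0, -0.64, 0.768, -0.0]
force: [0.1, -0.2, 0.3]
gripper_width: 0.0361
grasp_force: 0.0
rot [-0.0007 -0.0002 -0.0165] then trans mm [-242.1   12.2   41. ] pos [ 0.5477 -0.16    0.161 ] F [ 0.14 -0.19  0.3 ] t 7.35
rib (array([0., 0.]), array([0., 0.]), 0.0, np.int64(0)) nan
floor z nan
rail 1 {0.054: 12, 0.058: 16, 0.086: 13, 0.09: 59, 0.094: 102} y [-0.3782 -0.132 ]
rail -1 {} y [-0.1792 -0.132 ]
  return _methods._mean(a, axis=axis, dtype=dtype,
  ret = ret.dtype.type(ret / rcount)
  return np.nanmean(a, axis, out=out, keepdims=keepdims)
```

To row units: -0.03 m is -0.6, 0.0015 m is 0.03, -0.0165 rad is -0.0026.

```bash
python3 inch.py '[{"jaw": 0.036,"dx": -0.6,"dy": 0.03,"az": -0.0026},{"jaw": 0.036,"dx": -0.6,"dy": 0.03},{"jaw": 0.036,"dx": -0.6,"dy": 0.03},{"jaw": 0.036,"dx": -0.6,"dy": 0.03},{"jaw": 0.036,"dx": -0.6,"dy": 0.03},{"jaw": 0.036,"dx": -0.6,"dy": 0.03},{"jaw": 0.036,"dx": -0.6,"dy": 0.03},{"jaw": 0.036,"dx": -0.6,"dy": 0.03},{"jaw": 0.036}]'
python3 go.py .5756 .0808 .022 2.976
python3 - <<'E'
from h import *
for n in("top","side"):
    w=cloud(n,np.load(f"pics/{n}0.npy")).reshape(-1,3); w=w[w[:,2]>.08]
    a=2.976;e=np.array([np.cos(a),np.sin(a)]);f=np.array([-e[1],e[0]]);d=w[:,:2]-[.5756,.0808]
    A=np.abs(d@e);B=np.abs(d@f); m=(A<.15)&(B<.1)
    print(n,m.sum(),"in body+5mm",((A<.102)&(B<.044)).sum(),np.round(w[m].min(0),3) if m.any() else 0,np.round(w[m].max(0),3)if m.any() else 0)
E
python3 m.py t3 .094 .084
```

```text
time_s: 8.3
eef_pos: [0.5762, 0.0815, 0.1602]
eef_rot: [0.0, -0.649, 0.761, -0.0]
force: [-0.6, -0.8, -0.9]
gripper_width: 0.0358
grasp_force: 0.0
rot [-0.0002 -0.0002  0.0065] then trans mm [  0.8   0.5 138.2] pos [0.5762 0.0815 0.1602] F [-0.63 -0.75 -0.85] t 8.3
top 0 in body+5mm 0 0 0
side 0 in body+5mm 0 0 0
rib (array([ 548.7, -291.2]), array([98.5, 10.1]), 89.29, np.int64(296)) 0.08408870780749927
floor z 0.058571577369213035
rail 1 {0.05: 35, 0.054: 110, 0.058: 119, 0.062: 9, 0.074: 10, 0.082: 24, 0.086: 81, 0.09: 151, 0.094: 238} y [-0.3779 -0.1751]
rail -1 {0.05: 30, 0.054: 130, 0.058: 185, 0.062: 23, 0.07: 16, 0.074: 9, 0.082: 32, 0.086: 69, 0.09: 174, 0.094: 248} y [-0.3771 -0.1739]
```

Rib top is at 84 mm, so the drop is confirmed, and the middle tray's centre is at about (548.7, −290). Now descend and grasp the spare rib.

To row units: 0.036 m is 0.72, 0.032 m is 0.64, 0.0065 rad is 0.001.

```bash
python3 inch.py '[{"jaw": 0.036,"dz": 0.72,"az": 0.001},{"jaw": 0.036,"dz": 0.72},{"jaw": 0.036,"dz": 0.64},{"jaw": 0.036,"dz": 0.4},{"jaw": 0.036,"dz": 0.16},{"jaw": 0.036,"dz": 0.12},{"jaw": 0.036}]'
python3 inch.py '[{"jaw": 0},{"jaw": 0},{"jaw": 0},{"jaw": 0},{"jaw": 0}]' 40
```

```text
time_s: 9.05
eef_pos: [0.5758, 0.0783, 0.0226]
eef_rot: [-0.0, -0.644, 0.765, -0.0]
force: [0.0, -0.1, -0.4]
gripper_width: 0.0359
grasp_force: 0.0
time_s: 9.55
eef_pos: [0.576, 0.0787, 0.0231]
eef_rot: [0.0, -0.644, 0.765, -0.0]
force: [-0.9, 0.2, 4.5]
gripper_width: 0.0097
grasp_force: 40.0
```

To row units: -0.036 m is -0.72, -0.03 m is -0.6, -0.07 rad is -0.0111.

```bash
python3 inch.py '[{"jaw": 0,"dz": -0.4},{"jaw": 0,"dz": -0.72},{"jaw": 0,"dz": -0.72},{"jaw": 0,"dz": -0.72},{"jaw": 0,"dz": -0.6},{"jaw": 0,"dz": -0.2},{"jaw": 0,"az": -0.0111},{"jaw": 0,"az": -0.0111},{"jaw": 0}]'
python3 go.py .5492 -.2921 .119 3.129
```

```text
time_s: 10.45
eef_pos: [0.5748, 0.0784, 0.1891]
eef_rot: [-0.001, -0.696, 0.718, 0.001]
force: [-0.1, -0.1, -4.2]
gripper_width: 0.0097
grasp_force: 40.0
rot [ 0.0022 -0.0004 -0.0177] then trans mm [370.8  20.9  70.1] pos [0.5748 0.0784 0.1891] F [-0.12 -0.12 -4.21] t 10.45
```

To row units: 0.037 m is 0.74, 0.02 m is 0.4, -0.0177 rad is -0.0028.

```bash
python3 inch.py '[{"jaw": 0,"dx": 0.4,"dy": 0.02,"az": -0.0028},{"jaw": 0,"dx": 0.74,"dy": 0.042},{"jaw": 0,"dx": 0.74,"dy": 0.042},{"jaw": 0,"dx": 0.74,"dy": 0.042},{"jaw": 0,"dx": 0.74,"dy": 0.042},{"jaw": 0,"dx": 0.74,"dy": 0.042},{"jaw": 0,"dx": 0.74,"dy": 0.042},{"jaw": 0,"dx": 0.74,"dy": 0.042},{"jaw": 0,"dx": 0.74,"dy": 0.042},{"jaw": 0,"dx": 0.74,"dy": 0.042}]'
python3 inch.py '[{"jaw": 0,"dx": 0.36,"dy": 0.02},{"jaw": 0},{"jaw": 0}]'
python3 go.py .5492 -.2921 .119 3.129
```

```text
time_s: 11.45
eef_pos: [0.5499, -0.2754, 0.1892]
eef_rot: [-0.0, -0.702, 0.713, 0.001]
force: [0.8, -0.1, -3.2]
gripper_width: 0.0094
grasp_force: 40.0
time_s: 11.75
eef_pos: [0.5488, -0.2922, 0.1892]
eef_rot: [-0.0, -0.701, 0.713, 0.001]
force: [-0.1, -0.1, -2.9]
gripper_width: 0.0097
grasp_force: 40.0
rot [ 0.002   0.0009 -0.0036] then trans mm [-0.1 -0.4 70.2] pos [ 0.5488 -0.2922  0.1892] F [-0.11 -0.06 -2.87] t 11.75
```

```bash
cat > c.py <<'E'
import sys
from h import *
n=sys.argv[1];o=float(sys.argv[2]) # tray origin z; locates rails & end walls
for c in("top","side"):
    p,d=cams.get_image(c);cv2.imwrite(f"pics/{n}_{c}.png",p[:,:,::-1]);np.save(f"pics/{n}_{c}.npy",d)
    w=cloud(c,d);z=w[...,2]
    reg=(w[...,0]>.44)&(w[...,0]<.66)&(w[...,1]>-.42)&(w[...,1]<-.13)
    m=reg&(z>o+.049)&(z<o+.058)
    for s in(1,-1):
        k=m&(s*(w[...,0]-.549)>.046)&(s*(w[...,0]-.549)<.062)
        if k.sum()>20: q=np.polyfit(w[k][:,1],w[k][:,0],1);print(c,"rail",s,k.sum(),"y",np.nanpercentile(w[k][:,1],[0.5,99.5]).round(4),"x",w[k][:,0].mean().round(4),"slope",q[0].round(4),"z",np.median(z[k]).round(4))
    for s in(1,-1):
        k=reg&(np.abs(z-o-.033)<.004)&(np.abs(w[...,0]-.549)<.045)&(s*(w[...,1]+.277)>.045)
        if k.sum()>20: print(c,"wall",s,k.sum(),"y",np.nanpercentile(w[k][:,1],[2,50,98]).round(4),"z",np.percentile(z[k],[50,98]).round(4))
E
python3 c.py held .166
```

```text
side rail 1 165 y [-0.3609 -0.1978] x 0.6013 slope 0.018 z 0.2195
side rail -1 167 y [-0.3747 -0.1965] x 0.4977 slope 0.014 z 0.2201
side wall 1 173 y [-0.2029 -0.1982 -0.1942] z [0.1982 0.2013]
side wall -1 54 y [-0.3786 -0.3729 -0.3681] z [0.1986 0.2015]
```

View pics/held_side.png

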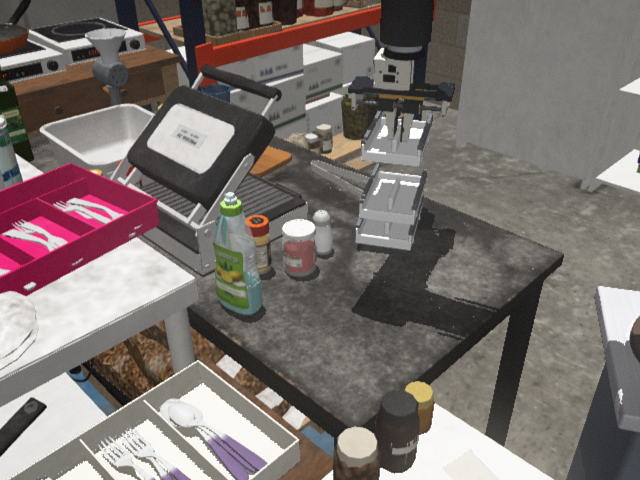

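The held tray is level above the stack at (395,140), with the middle tray below at (393,190). I'll compare it with the middle tray in the same side view, where the camera bias cancels.

```bash
python3 - <<'E'
from h import *
w=cloud("side",np.load("pics/held_side.npy"));z=w[...,2]
reg=(w[...,0]>.44)&(w[...,0]<.66)&(w[...,1]>-.42)&(w[...,1]<-.13)
for o in(.166,.040):
    for s in(1,-1):
        k=reg&(z>o+.049)&(z<o+.0575)&(s*(w[...,0]-.549)>.046)&(s*(w[...,0]-.549)<.062);q=np.polyfit(w[k][:,1]+.29,w[k][:,0],1)
        print(o,"rail",s,k.sum(),q.round(4),np.median(w[k][:,0]).round(4))
    k=reg&(z>o+.018)&(z<o+.031)&(np.abs(w[...,0]-.549)<.03)&(np.abs(w[...,1]+.2)<.015)
    q=np.polyfit(w[k][:,0]-.549,w[k][:,1],1);print("  +end face y",np.percentile(w[k][:,1],[5,50,95]).round(4),q.round(4),k.sum())
E
```

```text
0.166 rail 1 165 [0.018 0.601] 0.6011
0.166 rail -1 167 [0.014  0.4975] 0.4976
  +end face y [-0.2014 -0.1981 -0.1953] [-0.0121 -0.1982] 204
0.04 rail 1 168 [0.0159 0.602 ] 0.6018
0.04 rail -1 166 [0.0125 0.4981] 0.4985
  +end face y [-0.2048 -0.2011 -0.1981] [-0.0218 -0.2013] 174
```

To row units: 0.03 m is 0.6, 0.003 m is 0.06.

```bash
python3 inch.py '[{"jaw": 0,"dx": 0.06,"dy": -0.014,"dz": 0.4},{"jaw": 0,"dz": 0.6},{"jaw": 0,"dz": 0.24},{"jaw": 0,"dz": 0.12},{"jaw": 0,"dz": 0.06},{"jaw": 0},{"jaw": 0}]'
python3 go.py .5495 -.295 .109 3.129
```

```text
time_s: 12.55
eef_pos: [0.5509, -0.2952, 0.1207]
eef_rot: [0.0, -0.702, 0.712, -0.001]
force: [0.3, -0.8, -2.7]
gripper_width: 0.0097
grasp_force: 40.0
rot [-0.0016 -0.0005 -0.0004] then trans mm [-0.2  1.4 11.7] pos [ 0.5509 -0.2952  0.1207] F [ 0.26 -0.76 -2.7 ] t 12.55
```

To row units: 0.003 m is 0.06, 0.002 m is 0.04.

```bash
python3 inch.py '[{"jaw": 0,"dy": 0.026},{"jaw": 0,"dz": 0.06},{"jaw": 0,"dz": 0.04},{"jaw": 0}]'
python3 inch.py '[{"jaw": 0,"dz": 0.04},{"jaw": 0,"dz": 0.04},{"jaw": 0}]'
```

```text
time_s: 12.95
eef_pos: [0.5486, -0.2951, 0.1142]
eef_rot: [-0.0, -0.702, 0.712, 0.0]
force: [-0.3, -0.4, -2.8]
gripper_width: 0.0096
grasp_force: 40.0
time_s: 13.25
eef_pos: [0.5486, -0.295, 0.1101]
eef_rot: [-0.0, -0.702, 0.712, 0.0]
force: [-0.7, -0.2, -3.6]
gripper_width: 0.0103
grasp_force: 40.0
```

To row units: 0.001 m is 0.02.

```bash
python3 inch.py '[{"jaw": 0,"dz": 0.02},{"jaw": 0}]'; python3 inch.py '[{"jaw": 0,"dz": 0.02},{"jaw": 0}]'
```

```text
time_s: 13.45
eef_pos: [0.5489, -0.2951, 0.1094]
eef_rot: [-0.0, -0.702, 0.712, 0.0]
force: [-0.2, -0.1, -3.6]
gripper_width: 0.0099
grasp_force: 40.0
time_s: 13.65
eef_pos: [0.5491, -0.2952, 0.109]
eef_rot: [0.0, -0.702, 0.712, -0.0]
force: [-0.7, -0.2, -0.8]
gripper_width: 0.0097
grasp_force: 40.0
```

Touched down: z is as expected and the weight is carried. Release and rise.

```bash
python3 inch.py '[{"jaw": 0.036},{"jaw": 0.036},{"jaw": 0.036},{"jaw": 0.036},{"jaw": 0.036,"dz": -0.2},{"jaw": 0.036,"dz": -0.6},{"jaw": 0.036,"dz": -0.72},{"jaw": 0.036,"dz": -0.6},{"jaw": 0.036}]'
python3 c.py placed .086; python3 - <<'E'
from h import *
w=cloud("side",np.load("pics/placed_side.npy"));z=w[...,2]
reg=(w[...,0]>.44)&(w[...,0]<.66)&(w[...,1]>-.42)&(w[...,1]<-.13)
for o,yc in((.086,-.2),(.040,-.2),(0,-.172)):
    k=reg&(z>o+.018)&(z<o+.031)&(np.abs(w[...,0]-.549)<.03)&(np.abs(w[...,1]-yc)<.015)
    print(o,"+end face y",np.percentile(w[k][:,1],[5,50,95]).round(4),k.sum())
E
```

```text
time_s: 14.55
eef_pos: [0.5513, -0.2962, 0.2207]
eef_rot: [0.002, -0.703, 0.712, -0.004]
force: [0.5, 0.5, -0.3]
gripper_width: 0.0357
grasp_force: 0.0
side rail 1 164 y [-0.3784 -0.2015] x 0.6012 slope 0.0138 z 0.1394
side rail -1 173 y [-0.3783 -0.1992] x 0.4974 slope 0.0128 z 0.1394
side wall 1 144 y [-0.2065 -0.2019 -0.1979] z [0.1185 0.1212]
side wall -1 118 y [-0.3818 -0.3765 -0.345 ] z [0.118  0.1211]
0.086 +end face y [-0.2052 -0.2018 -0.1986] 182
0.04 +end face y [-0.2045 -0.2011 -0.1979] 173
0 +end face y [-0.1735 -0.1705 -0.1674] 172
```

The spare is placed square, within 1 mm. Next, go round to its −y end.

To row units: 0.03 m is 0.6, 0.028 m is 0.56.

```bash
python3 inch.py '[{"jaw": 0.04,"dx": 0.6},{"jaw": 0.04,"dx": 0.6},{"jaw": 0.04,"dx": 0.6},{"jaw": 0.04,"dx": 0.56},{"jaw": 0.04}]'; python3 go.py .5485 -.4115 .106 3.129; python3 - <<'E'
from h import *
for n in("top0","side0"):
    w=cloud(n[:-1],np.load(f"pics/{n}.npy")).reshape(-1,3);k=(np.abs(w[:,0]-.549)<.11)&(w[:,1]<-.365)&(w[:,1]>-.46);print(np.nanmax(w[k][:,2]))
w=cloud("side",np.load("pics/side0.npy"));z=w[...,2]
k=(z>.018)&(z<.031)&(np.abs(w[...,0]-.549)<.03)&(np.abs(w[...,1]+.172)<.015);print("bottom before",np.percentile(w[k][:,1],[5,50,95]).round(4))
E
```

```text
time_s: 15.15
eef_pos: [0.5461, -0.4156, 0.2124]
eef_rot: [-0.001, -0.701, 0.713, 0.001]
force: [-0.1, 1.0, -1.2]
gripper_width: 0.0403
grasp_force: 0.0
rot [ 0.003   0.0008 -0.0035] then trans mm [ -4.1  -2.3 106.4] pos [ 0.5461 -0.4156  0.2124] F [-0.11  1.04 -1.21] t 15.15
0.025371330876075904
0.02184008092618106
bottom before [-0.1738 -0.1703 -0.1666]
```

To row units: 0.036 m is 0.72, 0.03 m is 0.6, -0.0035 rad is -0.0006.

```bash
python3 inch.py '[{"jaw": 0.04,"dx": -0.04,"dy": -0.04,"dz": 0.6,"az": -0.0006},{"jaw": 0.04,"dz": 0.72},{"jaw": 0.04,"dz": 0.48},{"jaw": 0.04,"dz": 0.24},{"jaw": 0.04,"dz": 0.08},{"jaw": 0.04}]'
python3 go.py .549 -.390 .106 3.129
```

```text
time_s: 15.75
eef_pos: [0.5495, -0.411, 0.1087]
eef_rot: [-0.0, -0.704, 0.71, 0.0]
force: [0.2, -0.5, 0.4]
gripper_width: 0.0399
grasp_force: 0.0
rot [ 0.0003 -0.0001  0.0032] then trans mm [-21.    0.8   2.7] pos [ 0.5495 -0.411   0.1087] F [ 0.21 -0.45  0.41] t 15.75
```

To row units: -0.006 m is -0.12, -0.004 m is -0.08, 0.003 rad is 0.0005.

```bash
python3 inch.py '[{"jaw": 0.04,"dx": -0.12,"dz": 0.04,"az": 0.0005},{"jaw": 0.04,"dx": -0.12},{"jaw": 0.04,"dx": -0.08},{"jaw": 0.04,"dx": -0.04},{"jaw": 0.04}]'
python3 inch.py '[{"jaw": 0.04,"dx": -0.04},{"jaw": 0.04,"dx": -0.04},{"jaw": 0.04,"dx": -0.04},{"jaw": 0.04,"dx": -0.04},{"jaw": 0.04,"dx": -0.04},{"jaw": 0.04}]'
python3 inch.py '[{"jaw": 0.04,"dx": -0.04},{"jaw": 0.04,"dx": -0.04},{"jaw": 0.04,"dx": -0.04},{"jaw": 0.04,"dx": -0.04},{"jaw": 0.04}]'
```

```text
time_s: 16.25
eef_pos: [0.5498, -0.3928, 0.1071]
eef_rot: [0.0, -0.703, 0.711, -0.0]
force: [-0.9, -0.3, -0.5]
gripper_width: 0.0396
grasp_force: 0.0
time_s: 16.85
eef_pos: [0.5498, -0.3831, 0.1068]
eef_rot: [0.0, -0.703, 0.712, -0.0]
force: [0.0, -2.0, 1.3]
gripper_width: 0.0404
grasp_force: 1.1
time_s: 17.35
eef_pos: [0.5497, -0.3747, 0.1064]
eef_rot: [0.0, -0.703, 0.712, 0.0]
force: [0.3, -2.2, 1.5]
gripper_width: 0.0402
grasp_force: 1.0
```

To row units: -0.002 m is -0.04.

```bash
python3 inch.py '[{"jaw": 0.04,"dx": -0.04},{"jaw": 0.04,"dx": -0.04},{"jaw": 0.04}]'|grep -E 'pos|^force'
python3 inch.py '[{"jaw": 0.04,"dx": -0.04},{"jaw": 0.04}]'|grep -E 'pos|^force'
python3 inch.py '[{"jaw": 0.04,"dx": -0.04},{"jaw": 0.04}]'|grep -E 'pos|^force'
```

```text
eef_pos: [0.5498, -0.3707, 0.1064]
force: [-0.3, -1.7, 2.3]
eef_pos: [0.5498, -0.3688, 0.1065]
force: [0.2, -1.5, 1.6]
eef_pos: [0.5498, -0.3668, 0.1064]
force: [0.6, -1.4, 0.9]
```

To row units: -0.002 m is -0.04.

```bash
python3 inch.py '[{"jaw": 0.04,"dx": -0.04},{"jaw": 0.04}]'|grep -E 'pos|^force'
python3 inch.py '[{"jaw": 0.04,"dx": -0.02},{"jaw": 0.04}]'|grep -E 'pos|^force'
python3 inch.py '[{"jaw": 0.04,"dx": -0.02},{"jaw": 0.04}]'|grep -E 'pos|^force'
```

```text
eef_pos: [0.5498, -0.3647, 0.1064]
force: [0.4, -1.3, -0.1]
eef_pos: [0.5497, -0.3637, 0.1063]
force: [0.1, -0.5, -0.5]
eef_pos: [0.5498, -0.3629, 0.1063]
force: [-0.3, -1.2, -1.0]
```

To row units: -0.001 m is -0.02.

```bash
python3 c.py p1 .083 | grep side
python3 inch.py '[{"jaw": 0.04,"dx": -0.02},{"jaw": 0.04}]'|grep -E 'pos|^force'
python3 inch.py '[{"jaw": 0.04,"dx": -0.02},{"jaw": 0.04}]'|grep -E 'pos|^force'
```

```text
side rail 1 148 y [-0.352 -0.173] x 0.6017 slope 0.0138 z 0.1338
side rail -1 134 y [-0.3469 -0.1704] x 0.498 slope 0.0099 z 0.1339
side wall 1 102 y [-0.2212 -0.1738 -0.1691] z [0.1137 0.1189]
side wall -1 118 y [-0.3642 -0.3501 -0.3428] z [0.114  0.1199]
eef_pos: [0.5498, -0.3621, 0.1065]
force: [0.2, 0.2, -1.2]
eef_pos: [0.5499, -0.361, 0.1065]
force: [0.3, -1.2, -0.7]
```

Dropped: rails went from 139.4 to 133.8 mm. Now gently feel for the stop.

To row units: -0.001 m is -0.02.

```bash
python3 inch.py '[{"jaw": 0.04,"dx": -0.02},{"jaw": 0.04}]'|grep -E 'pos|^force'
python3 inch.py '[{"jaw": 0.04,"dx": -0.02},{"jaw": 0.04}]'|grep -E 'pos|^force'
```

```text
eef_pos: [0.55, -0.3602, 0.1066]
force: [-1.0, -2.3, -2.0]
eef_pos: [0.55, -0.3593, 0.1067]
force: [0.1, -2.7, -1.1]
```

To row units: 0.04 m is 0.8, -0.036 m is -0.72.

```bash
python3 inch.py '[{"jaw": 0.04,"dx": 0.2},{"jaw": 0.04,"dx": 0.5},{"jaw": 0.04,"dz": -0.6},{"jaw": 0.04,"dz": -0.72},{"jaw": 0.04,"dz": -0.72},{"jaw": 0.04,"dx": 0.8,"dz": -0.2},{"jaw": 0.04,"dx": 0.8},{"jaw": 0.04,"dx": 0.6},{"jaw": 0.04}]'
python3 c.py fin .08; python3 - <<'E'
from h import *
w=cloud("side",np.load("pics/fin_side.npy"));z=w[...,2]
for o,yc in((.08,-.172),(.040,-.2),(0,-.172)):
    b=(np.abs(w[...,0]-.549)<.03)&(np.abs(w[...,1]-yc)<.015)
    k=b&(z>o+.018)&(z<o+.031)
    print(o,"+end face y",np.percentile(w[k][:,1],[5,50,95]).round(4),k.sum())
t=cloud("top",np.load("pics/fin_top.npy"))
for n,z0 in(("spare rib",.124),):
    m=(np.abs(t[...,2]-z0)<.003)&(np.abs(t[...,0]-.549)<.02)&(np.abs(t[...,1]+.27)<.08);print(n,rect(t,m),np.median(t[m][:,2]))
E
```

```text
time_s: 20.45
eef_pos: [0.547, -0.5076, 0.2173]
eef_rot: [-0.0, -0.701, 0.713, 0.001]
force: [0.4, -1.0, -0.0]
gripper_width: 0.0402
grasp_force: 0.0
top rail 1 452 y [-0.3477 -0.174 ] x 0.6005 slope 0.0148 z 0.1344
top rail -1 481 y [-0.3462 -0.1726] x 0.4966 slope 0.0128 z 0.1344
top wall 1 157 y [-0.2065 -0.1727 -0.1704] z [0.1141 0.1167]
top wall -1 190 y [-0.3503 -0.3469 -0.3446] z [0.1138 0.1165]
side rail 1 172 y [-0.3447 -0.1694] x 0.6016 slope 0.0106 z 0.1337
side rail -1 176 y [-0.3426 -0.1688] x 0.4979 slope 0.0112 z 0.1335
side wall 1 169 y [-0.213  -0.1702 -0.1658] z [0.1123 0.116 ]
side wall -1 114 y [-0.3498 -0.3452 -0.3401] z [0.1119 0.1156]
0.08 +end face y [-0.1727 -0.1695 -0.1659] 199
0.04 +end face y [-0.2041 -0.2004 -0.1972] 173
0 +end face y [-0.174  -0.1701 -0.1669] 165
spare rib (array([ 548.5, -259.8]), array([97.3, 10. ]), 89.17, np.int64(327)) 0.12406605603039278
```

View pics/fin_side.png

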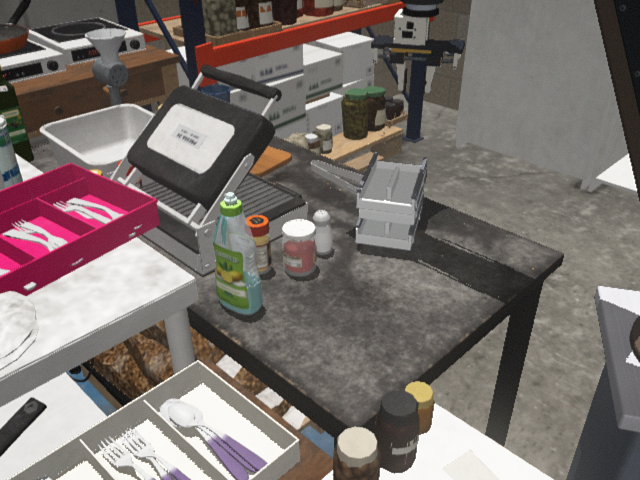

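The image shows the stepped stack at (392,200) and the jars untouched at (298,247) and (322,232). The spare sits level in its notches with its rib at 124 mm, and the bottom tray hasn't moved.

```bash
python3 -c "
from bench import arm, cams, state
print(arm.sign_off())"
```

```text
the job is handed in; nothing more can be done
None
```

The job is handed in at about 20.5 s of the 64 s allowed: the middle tray is stepped about 30 mm right and the spare tray about 31 mm left, both dropped into their notches; the bottom tray stayed within 0.5 mm and the jars and shaker were left alone.

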